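Nest the orange parts cup in the blue one without jamming it

TASK

Tidy away the empty parts cups: set the orange cup upright into the blue cup and nest it with a light push, until the underside of the rib round the orange cup stands about 1 cm above the blue rim; pushed almost down to the rim, it jams. Then let go of it; keep the blue cup standing about where it is and leave the grey cup alone.

Things in the scene. Friction and masses are not known exactly. Their poses are not given: they have to be found in the camera images.
- orange_cup: Orange open plastic cup, 106 mm high, 50 g, upright, loose. Foot 33 mm wide (39 mm at 6 mm height), then tapering outward 6 degrees each side to 51 mm at 64 mm. There a rib 58 mm wide (from 64 to 67 mm), above it a straight round grip band 56 mm wide up to the rim (wall 5 mm): grasp across the band from outside. Origin: centre of its underside, z up along its axis.
- blue_cup: Wider, lower blue open plastic cup, 70 mm high, 66 mm over the lip, upright and loose on a black foot disc 62 mm wide, about 390 g. It is lined with a white sleeve, 46 mm wide inside at the mouth, tapered like the orange cup; inner floor 5 mm above its underside. Origin: centre of its underside, z up along its axis.
- blue_mouth (a point): Centre of the blue mouth, 70 mm above the blue underside. The orange cup drops in until the tapers meet, its underside 44 mm below this point (rib 20 mm above the rim). The sleeve then slides down with it, stiffly: about 5 N at first, 8 to 9 N at 54 mm below (rib 10 mm above the rim), and stays put. At 62 mm it meets its stop; over 60 mm is jammed. Go by depth more than force.
- grey_cup: Grey cup of the same shape, size, sleeve and weight as the blue one; a bystander, to be left where it stands. Origin: centre of its underside, z up along its axis.
There are look-alikes about, which are no part of the job. What is shaped like the blue_cup but purple is not meant.

How it is judged:
On the way:
1. the gripper's fingers, touching the orange cup, push it into the blue one until the rib is less than 15 mm above the blue rim (contact force between the fingers and orange_cup above 0.3 N and z of orange_cup in the frame of blue_cup below 0.021 m and horizontal distance between orange_cup and blue_cup below 0.01 m), for 0.1 s.
At the end, for the whole second after the job is handed in: The orange cup rests nested in the blue one: axes within 10 mm, underside 10 to 21 mm above the blue underside (rib 4 to 15 mm above the rim), both upright within 10 degrees; blue cup on the table within 50 mm, grey cup within 30 mm of its start (horizontal distance between orange_cup and blue_cup below 0.01 m and z of orange_cup in the frame of blue_cup between 0.01 and 0.021 m and angle between each of orange_cup, blue_cup's own z axis and vertical below 0.175 rad and height (world z) of blue_cup below 0.01 m and distance of blue_cup from where it was at the start of the episode below 0.05 m and linear speed of orange_cup below 0.02 m/s and distance of grey_cup from where it was at the start of the episode below 0.03 m); the robot touches nothing.
It fails at once if the orange cup is pushed in too far and jams (rib less than 4 mm above the blue rim) (z of orange_cup in the frame of blue_cup below 0.01 m and horizontal distance between orange_cup and blue_cup below 0.01 m).
It fails at once if the grey cup is moved by over 30 mm or tipped (distance of grey_cup from where it was at the start of the episode above 0.03 m or angle between grey_cup's own z axis and vertical above 0.3 rad).
It also fails if it takes over 40 s, if anything falls off the work surface, if the arm or the gripper's body presses on something with over 40 N, if the wrist force passes 120 N, or if a joint passes its speed limit or range.

ROBOT

A 6-joint arm with a two-finger parallel gripper is mounted at the origin on a cart in front of the work surface, level with it; the furniture and walls round the work are solid. World frame = base frame: x ahead of the robot, y to its left, z up, the work surface at z = 0. Lengths are in m, angles in rad, forces in N, time in s.
With the tool pointing down it reaches from about 0.35 to 0.85 m from the base axis. Payload 8.1 kg.
Tool frame: the origin (TCP) lies between the finger pads; the fingertips stand 14 mm ahead of it and the grasp point (between the pads) lies 5 mm behind it; z points along the fingers, y is the line along which they close (so a half turn about z gives the same grasp; the last joint's range is limited). The gripper opens to 85 mm and grips with 20 to 120 N. Pads are 22 mm wide; open, the fingers measure 114 mm over their backs; the gripper's body (76 mm by 85 mm) begins 54 mm behind the grasp point. The pads swing forward as they close: fully open they stand 13 mm farther back than shut.
Start: joints at [-1.219, 0.13, 1.488, -0, 1.523, -0.085], TCP at [0.254, -0.544, 0.245] pointing down, gripper open.
Joint ranges: [-2.96, 2.96], [-0.89, 2.26], [0.02, 2.5], [-1.34, 4.48], [0, 2.73], [-2.66, 2.66]. Speed limits (rad/s): [2.39, 2.39, 2.79, 3.14, 3.14, 3.14].

INTERFACE

Orientations are given as a unit quaternion [w, x, y, z].
In Python, from station import status, vision, finish_job, models gives the robot as it stands.
- The arm moves only by the tool move_arm, never from a script. Its argument "rows" is a list of rows, each a list of 7 numbers: the turn, a rotation vector about the tool's x, y, z in degrees, then the shift along the tool's x, y, z in cm, then the closure, from 0 (fully open) to 1 (shut). In form: [[ax, ay, az, dx, dy, dz, gripper], ...]. A call has 1 to 12 rows; each row is the pose to reach, as a shift and turn from the pose commanded when the call began, along the tool's axes at that moment; what a row does not reach only later rows make up. A row lasts 1/12 s, in which the tool goes at most 41.7 mm and 7.16 degrees, less where a joint would pass 70% of its speed; a pose out of reach is approached as far as the arm can. A call with a gripper value outside its range is refused whole. The fingers move at their own pace and stop on an object; "squeeze" is the grip in N (left out, the last holds). Time passes only in rows, so rows that repeat a pose let the fingers close. It gives the time, the measured TCP pose, the force, the opening and the grip force at its end, in the units of the state.
- status.state(): the state, without advancing time (a new reading comes with each control period).
- vision.snapshot(name): name is "side" or "top"; returns a dict with "img" (420x560x3 uint8, red, green, blue), "vertical_fov" (degrees; the focal length in pixels is half the picture's height over the tangent of half this angle, whatever the lens; pixels are square), "cx", "cy" (the principal point, pixels), "cam_to_world" (4x4, takes a point from camera to world coordinates). Camera axes: x right, y down, z forward; pixel columns grow to the right and rows downward; lengths in m; the calibration is good to about 2 mm. A picture is of the moment at which its call begins. There is no depth.
- finish_job(): hands the job in; it is judged then, once.
Trained networks look in a picture, given as the dict that the camera call returned (one of the last four; its "shot" number tells which), for a name from the list of things; names that differ only in an ending like _2 or _b are one class to them, and where a whole thing is asked for, a point or a joint stands for the part that bears it (a point fixed in the world has none). Each returns a list of dicts, best first, with "score" (0 to 1); they miss things now and then, are a little off and sometimes report something else, mostly with a low value. They report only what shows in the picture. A call takes as long as a camera call. They do not tell look-alikes from the thing itself.
- models.boxes_of(picture, thing): "position" ([column, row] in pixels, amid what is visible of it).
- models.tip_of(picture, thing): "position" ([column, row] in pixels: a listed point, or the origin of a listed thing).
The state is a dict: "time_s": time; "joint_positions": joint angles; "dq": joint speeds; "effort": joint torques, N m; "ee_pos": TCP position; "ee_rot": TCP orientation; "ft_force": force on the tool from outside, world axes, zero at the start; "ft_torque": the same for the moment, N m; "finger_gap": finger opening in m; "grip_force": force on a finger pad.
Only numpy, scipy, OpenCV 4.12 (cv2) and the standard library are available. Lean on these libraries where they do the work, as an engineer would, in place of code of your own. Each camera call takes 0.05 s, during which the arm holds its last target. There are 200 camera calls.

## Working session

There is one attempt and no reset: what is moved stays moved. The work goes in short steps, Python scripts to look and compute and a tool call to move; the robot and the scene stay as the last step left them, time stands still between calls to the robot, and variables do not carry over. Pictures are saved under pics/ and viewed, at most 10 in all, crops included, and the job is handed in when it is done.

Besides the shell and the picture viewer there is one more tool, called after ">>>" as name(argument=value, ...) on one line, values as JSON. move_arm: Moves the arm, as the interface text tells. Its arguments: {"type":"object","properties":{"rows":{"type":"array","items":{"type":"array","items":{"type":"number"}}},"squeeze":{"type":"number"}},"required":["rows"]}

```bash
mkdir -p pics
cat > h.py <<'E'
import numpy as np, cv2
from station import status, vision, models
def ray(p,uv):
    f=p["img"].shape[0]/2/np.tan(np.radians(p["vertical_fov"])/2)
    T=np.array(p["cam_to_world"]); d=T[:3,:3]@np.array([(uv[0]-p["cx"])/f,(uv[1]-p["cy"])/f,1.])
    return T[:3,3],d
def onz(p,uv,z):
    o,d=ray(p,uv); return o+d*(z-o[2])/d[2]
def proj(p,X):
    f=p["img"].shape[0]/2/np.tan(np.radians(p["vertical_fov"])/2)
    T=np.array(p["cam_to_world"]); c=T[:3,:3].T@(np.array(X)-T[:3,3]); return c[:2]/c[2]*f+[p["cx"],p["cy"]]
def save(p,n): cv2.imwrite("pics/"+n+".png",p["img"][:,:,::-1])
E
python3 - <<'E'
from h import *
np.set_printoptions(precision=4,suppress=True)
s=status.state();print(s["ee_pos"],s["ee_rot"],s["finger_gap"])
ims=[]
for n in("top","side"):
    p=vision.snapshot(n);ims.append(p["img"]);print(n,p["vertical_fov"],p["cx"],p["cy"],np.array(p["cam_to_world"]))
    save(p,n+"0")
    for t in("orange_cup","blue_cup","grey_cup","blue_mouth"):
        for m in models.tip_of(p,t)[:5]:
            print(t,m["score"],np.round(m["position"],1),onz(p,m["position"],.07 if "mouth" in t else 0))
E
```

```text
[ 0.2537 -0.5432  0.2443] [-0.0009  0.9762  0.2167 -0.0001] 0.08548204829812152
top 46.58956504829319 280.5412048066847 203.28827057962962 [[ 0.0154 -0.9915  0.1294  0.3722]
 [-0.9998 -0.0172 -0.0128  0.0174]
 [ 0.0149 -0.1292 -0.9915  1.0898]
 [ 0.      0.      0.      1.    ]]
orange_cup 0.76 [270.5 234.3] [0.4442 0.0247 0.    ]
blue_cup 0.76 [187.2 251.8] [0.4024 0.2088 0.    ]
blue_cup 0.63 [184.2 206.9] [0.5026 0.2195 0.    ]
grey_cup 0.75 [400.9 191.4] [ 0.5464 -0.2693  0.    ]
blue_mouth 0.97 [181.1 202.9] [0.5026 0.2134 0.07  ]
blue_mouth 0.91 [183.5 251.2] [0.4016 0.2042 0.07  ]
blue_mouth 0.53 [186.5 205.5] [0.4973 0.2018 0.07  ]
side 50.330917268783594 272.92413850376494 199.14287497637324 [[-0.9972  0.0219 -0.0716  0.5496]
 [ 0.0746  0.3744 -0.9243  0.9791]
 [ 0.0066 -0.927  -0.3749  0.4847]
 [ 0.      0.      0.      1.    ]]
orange_cup 0.66 [264.8 281.5] [0.5057 0.2184 0.    ]
blue_cup 0.76 [265.  280.3] [0.505  0.2141 0.    ]
blue_cup 0.75 [313.4 273.4] [0.4044 0.1944 0.    ]
grey_cup 0.63 [241.7 191.9] [ 0.5465 -0.2792  0.    ]
blue_mouth 0.95 [314.5 244.5] [0.406  0.2005 0.07  ]
blue_mouth 0.65 [266.3 247.7] [0.5021 0.2079 0.07  ]
```

View pics/top0.png

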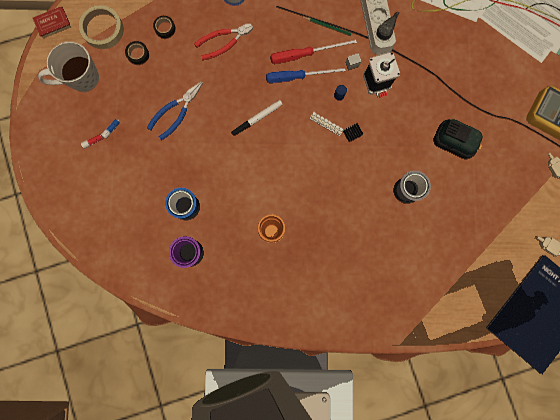

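View pics/side0.png

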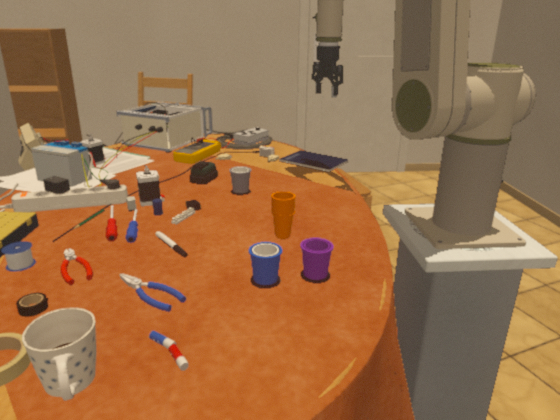

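Candidates for the cups, top / side pixels:
- **Orange cup:** (271,228) / (283,216), the only one.
- **Blue cup:** blue with a white sleeve at (181,203) / (265,263). The purple cup at (185,251) / (316,260) is the look-alike, so it's not the target.
- **Grey cup:** (413,187) / (241,180).

Next I'll refine the positions by fitting silhouettes and check the choice in a close crop.

```bash
cat >> h.py <<'E'
from scipy.optimize import least_squares
PROF={"o":[(0,.0165),(.006,.0195),(.064,.0255),(.064,.029),(.067,.029),(.106,.028)],"b":[(0,.031),(.004,.031),(.07,.033)]}
HUE={"o":(8,18,150,90),"b":(100,118,110,50)}
def mask(p,c,near,r=45):
    h=cv2.cvtColor(p["img"],cv2.COLOR_RGB2HSV); a,b,s,v=HUE[c]
    m=cv2.inRange(h,(a,s,v),(b,255,255)); k=np.zeros_like(m); cv2.circle(k,tuple(int(x) for x in near),r,255,-1)
    m&=k; n,l,st,_=cv2.connectedComponentsWithStats(m); i=1+np.argmax(st[1:,4]); return l==i
def outline(p,c,x,y,z0=0):
    t=np.linspace(0,2*np.pi,40)
    return np.array([proj(p,[x+r*np.cos(a),y+r*np.sin(a),z0+z]) for z,r in PROF[c] for a in t])
def bb(q): return np.r_[q.min(0),q.max(0)]
E
python3 - <<'E'
from h import *
np.set_printoptions(precision=4,suppress=True)
P={n:vision.snapshot(n) for n in("top","side")}
near={"o":{"top":(271,228),"side":(283,216)},"b":{"top":(181,203),"side":(265,263)}}
g={"o":(.444,.025),"b":(.503,.212)}
for c in "ob":
    B={}
    for n in P:
        m=mask(P[n],c,near[c][n],40); v=np.argwhere(m)[:,::-1]; B[n]=bb(v)+[-.0,-.0,1,1]-.5; print(c,n,B[n],m.sum())
    w={"top":[1,1,1,1],"side":[1,1,1,0 if c=="b" else 1]}
    if c=="b": w["top"]=[1,1,1,1]
    prof=PROF[c]
    if c=="b": PROF["b"]=[(.02,.03),(.07,.033)]
    for use in(("top",),("side",),("top","side")):
        r=least_squares(lambda q:np.concatenate([(bb(outline(P[n],c,*q))-B[n])*w[n] for n in use]),g[c],x_scale=.01,diff_step=1e-4)
        print(use,r.x,r.fun)
a=P["side"]["img"][165:295,195:355]; b=P["top"]["img"][150:280,150:310]
cv2.imwrite("pics/crop.png",cv2.resize(np.hstack([b,a])[:,:,::-1],None,fx=2.5,fy=2.5))
E
```

```text
o top [230.5 187.5 311.5 268.5] 4808
o side [242.5 175.5 323.5 256.5] 4588
('top',) [0.4521 0.0244] [ 26.0809  25.6789 -27.1703 -26.1656]
('side',) [0.4537 0.0485] [ 28.0093  19.372  -27.6843 -11.9219]
('top', 'side') [0.4522 0.0272] [ 24.6815  25.5945 -28.5153 -26.2466  28.0211  16.0618 -28.155  -16.1702]
b top [164.5 187.5 196.5 218.5] 221
b side [249.5 246.5 281.5 258.5] 58
('top',) [0.5033 0.2169] [-0.8204 -0.4876  0.8621  0.4953]
('side',) [0.5052 0.2349] [-1.4312 -0.2276  1.4366  0.    ]
('top', 'side') [0.504  0.2189] [-1.7799 -0.7917 -0.0542  0.2014 -0.9553 -4.007   1.3124  0.    ]
```

View pics/crop.png

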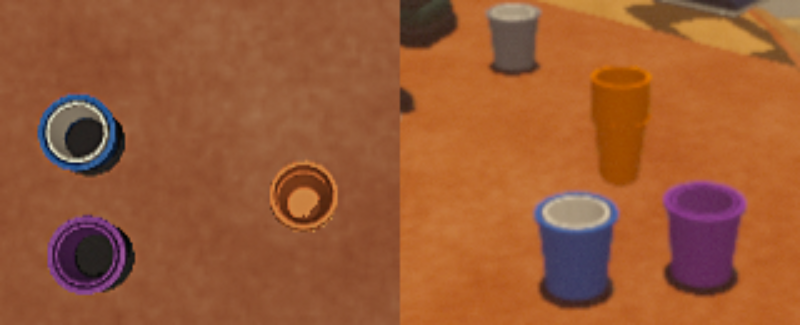

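The crop confirms the choice: the blue cup with the white sleeve is at top (181,203), beside the purple one at (185,251). The orange cup is alone at (271.6,228). My orange mask leaked into the table, so I'm using edge boxes read from the crop instead.

Run:
```python
from h import *
np.set_printoptions(precision=4,suppress=True)
P={n:vision.snapshot(n) for n in("top","side")}
# grabCut for orange
seed={"o":{"top":(258.4,214.4,284.8,242),"side":(271.4,192,295,238.6)},"b":{"top":(164.5,187.5,196.5,218.5),"side":(249,242.2,282.2,286.6)}}
g={"o":(.444,.025),"b":(.503,.212)}
for c in "ob":
    B={}
    for n in P:
        s=seed[c][n]; m=np.zeros((420,560),np.uint8); x,y,X,Y=[int(round(k)) for k in s]
        rect=(x-4,y-4,X-x+8,Y-y+8)
        cv2.grabCut(P[n]["img"][:,:,::-1].copy(),m,rect,np.zeros((1,65)),np.zeros((1,65)),5,cv2.GC_INIT_WITH_RECT)
        v=np.argwhere(m%2==1)[:,::-1]; print(c,n,"grab",bb(v)+[-.5,-.5,.5,.5],"seed",s); B[n]=np.array(s)
    for use in(("top",),("side",),("top","side")):
        w=[1,1,1,0] if c=="b" else [1,1,1,1]
        r=least_squares(lambda q:np.concatenate([(bb(outline(P[n],c,*q) if not(c=="b" and n=="top") else outline(P[n],c,*q)[-40:])-B[n]) for n in use]),g[c],x_scale=.01,diff_step=1e-4)
        print(use,r.x,r.fun)
```

```text
o top grab [257.5 213.5 284.5 242.5] seed (258.4, 214.4, 284.8, 242)
o side grab [270.5 190.5 295.5 242.5] seed (271.4, 192, 295, 238.6)
('top',) [0.4512 0.022 ] [-0.6395 -0.7635  0.6663  0.7791]
('side',) [0.4511 0.0227] [-0.5593 -1.1417  0.562   0.8262]
('top', 'side') [0.4511 0.0221] [-0.6781 -0.7424  0.6294  0.7997 -0.5801 -1.227   0.5289  0.7168]
b top grab [164.5 187.5 199.5 219.5] seed (164.5, 187.5, 196.5, 218.5)
b side grab [248.5 241.5 282.5 287.5] seed (249, 242.2, 282.2, 286.6)
('top',) [0.5024 0.2146] [ 0.2775 -0.0442 -0.2779  0.0458]
('side',) [0.5036 0.2103] [-0.3747 -1.697   0.378   1.3   ]
('top', 'side') [0.5031 0.2136] [ 0.7673 -0.3605  0.2084 -0.2762 -0.0945 -0.962   0.7734  2.2254]
```

```bash
cat >> h.py <<'E'
from scipy.spatial.transform import Rotation as Ro
def shift(target):
    s=status.state(); q=s["ee_rot"]; R=Ro.from_quat([q[1],q[2],q[3],q[0]])
    return R.inv().apply(np.array(target)-s["ee_pos"])*100
E
python3 -c "
from h import *
print(shift([.451,.022,.2]),shift([.451,.022,.083]))"
```

```text
[ 41.7919962  -42.913213     4.53207252] [ 41.79155509 -42.91369727  16.2320725 ]
```

>>> move_arm(rows=[[0,0,0,41.8,-42.9,4.5,0],[0,0,0,41.8,-42.9,4.5,0],[0,0,0,41.8,-42.9,4.5,0],[0,0,0,41.8,-42.9,4.5,0],[0,0,0,41.8,-42.9,4.5,0],[0,0,0,41.8,-42.9,4.5,0],[0,0,0,41.8,-42.9,4.5,0],[0,0,0,41.8,-42.9,4.5,0],[0,0,0,41.8,-42.9,4.5,0],[0,0,0,41.8,-42.9,4.5,0],[0,0,0,41.8,-42.9,4.5,0],[0,0,0,41.8,-42.9,4.5,0]], squeeze=40)

```text
time_s: 1.7
ee_pos: [0.4184, -0.0709, 0.2082]
ee_rot: [0.0, 0.976, 0.217, 0.001]
ft_force: [0.9, -0.8, 0.1]
finger_gap: 0.0853
grip_force: 0.0
```

```bash
python3 -c "
from h import *
print(shift([.451,.022,.18]),status.state()['joint_positions'])"
```

```text
[ 6.88243644 -7.04531326  2.81901391] [-2.88870109e-01 -3.48013113e-01  1.99965024e+00 -3.13845220e-05
  1.48848731e+00  8.45300376e-01]
```

>>> move_arm(rows=[[0,0,0,6.9,-7.0,2.8,0],[0,0,0,6.9,-7.0,2.8,0],[0,0,0,6.9,-7.0,2.8,0],[0,0,0,6.9,-7.0,2.8,0],[0,0,0,6.9,-7.0,2.8,0],[0,0,0,6.9,-7.0,2.8,0]])

```text
time_s: 2.2
ee_pos: [0.451, 0.0193, 0.1801]
ee_rot: [0.0, 0.976, 0.217, 0.0]
ft_force: [0.3, 0.2, 0.1]
finger_gap: 0.0853
grip_force: 0.0
```

Run:
```python
from h import *
print(shift([.451,.022,.083]))
p=vision.snapshot("top");q=vision.snapshot("side")
a=q["img"][110:260,205:365]; b=p["img"][150:300,190:350]
cv2.imwrite("pics/c2.png",cv2.resize(np.hstack([b,a])[:,:,::-1],None,fx=2.5,fy=2.5))
```

```text
[ 0.11568299 -0.24403697  9.71067824]
```

View pics/c2.png

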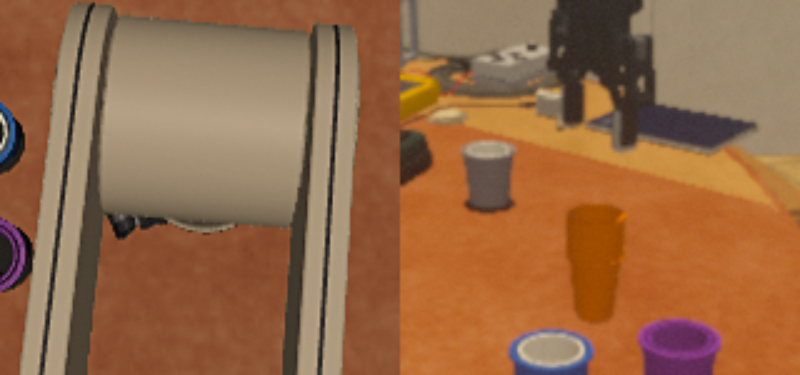

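The side view shows the gripper centred over the orange cup, with the fingers straddling it. Descending to grasp.

>>> move_arm(rows=[[0,0,0,0,0,3,0],[0,0,0,0,0,6,0],[0,0,0,0,0,8,0],[0,0,0,0,0,9.7,0],[0,0,0,0,0,9.7,0],[0,0,0,0,0,9.7,0.5],[0,0,0,0,0,9.7,1],[0,0,0,0,0,9.7,1],[0,0,0,0,0,9.7,1],[0,0,0,0,0,9.7,1],[0,0,0,0,0,9.7,1],[0,0,0,0,0,9.7,1]], squeeze=40)

```text
time_s: 3.3
ee_pos: [0.4525, 0.0195, 0.085]
ee_rot: [0.001, 0.976, 0.217, 0.002]
ft_force: [-0.9, 0.2, 7.0]
finger_gap: 0.0558
grip_force: 42.3
```

>>> move_arm(rows=[[0,0,0,0,0,-2,1],[0,0,0,0,0,-5,1],[0,0,0,0,0,-8,1],[0,0,0,0,0,-11,1],[0,0,0,0,0,-11,1],[0,0,0,0,0,-11,1],[0,0,0,0,0,-11,1]])

```text
time_s: 3.88
ee_pos: [0.451, 0.0197, 0.1929]
ee_rot: [0.0, 0.976, 0.217, 0.0]
ft_force: [-0.5, -0.1, -0.4]
finger_gap: 0.0557
grip_force: 42.9
```

Run:
```python
from h import *
s=status.state();print(s["ee_pos"],s["ft_force"],s["finger_gap"],s["grip_force"])
print(shift([.503,.213,.195]))
q=vision.snapshot("side")
a=q["img"][80:310,205:365]
cv2.imwrite("pics/c3.png",cv2.resize(a[:,:,::-1],None,fx=2.5,fy=2.5))
```

```text
[0.45099607 0.0197186  0.19289708] [-0.46438746 -0.06404431 -0.36111626] 0.05568547797644827 42.87635020646121
[ 12.88983279 -15.31253825  -0.20899093]
```

View pics/c3.png

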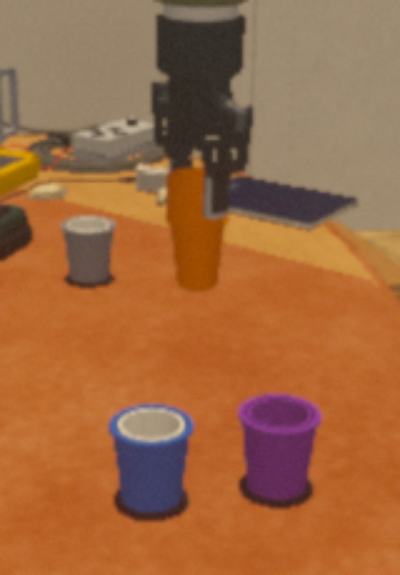

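The cup is held upright; its foot is at crop (197,290) and everything else is undisturbed. Moving over the blue cup.

>>> move_arm(rows=[[0,0,0,1.6,-1.9,0,1],[0,0,0,3.6,-4.3,0,1],[0,0,0,5.6,-6.7,0,1],[0,0,0,7.6,-9.1,0,1],[0,0,0,9.6,-11.5,0,1],[0,0,0,11.4,-13.6,0,1],[0,0,0,12.5,-14.8,0,1],[0,0,0,12.9,-15.3,0,1],[0,0,0,12.9,-15.3,0,1],[0,0,0,12.9,-15.3,0,1],[0,0,0,12.9,-15.3,0,1]])

```text
time_s: 4.85
ee_pos: [0.5026, 0.2118, 0.1921]
ee_rot: [0.0, 0.976, 0.216, -0.001]
ft_force: [-0.1, -0.2, -0.5]
finger_gap: 0.056
grip_force: 42.9
```

Run:
```python
from h import *
np.set_printoptions(precision=4,suppress=True)
s=status.state();print(s["ee_pos"],s["ft_force"],s["finger_gap"])
q=vision.snapshot("side");p=vision.snapshot("top");save(q,"side3")
for r,n in((q,"s"),(p,"t")):
  for t in("orange_cup","blue_cup","blue_mouth"):
    for m in models.tip_of(r,t)[:3]: print(n,t,m["score"],np.round(m["position"],1))
x,y,z=s["ee_pos"]; print("pred foot",proj(q,[x,y,z-.085]),"pred mouth",proj(q,[.503,.213,.07]),proj(q,[.503,.203,.07]),proj(q,[.513,.213,.07]))
for R,Z in((.0165,z-.085),(.0195,z-.079)):
    print([bb(np.array([proj(q,[x+R*np.cos(a),y+R*np.sin(a),Z]) for a in np.linspace(0,6.3,60)]))])
a=q["img"][150:310,205:365]; 
cv2.imwrite("pics/c4.png",cv2.resize(np.hstack([a,p["img"][130:290,110:270]])[:,:,::-1],None,fx=2.5,fy=2.5))
cv2.imwrite("pics/c4.png",cv2.resize(a[:,:,::-1],None,fx=3.7,fy=3.7))
```

```text
[0.5026 0.2118 0.1921] [-0.1297 -0.1806 -0.5328] 0.05603571762608896
s orange_cup 0.63 [264.  226.5]
s blue_cup 0.8 [264.  279.7]
s blue_cup 0.71 [313.5 276.4]
s blue_mouth 0.91 [266. 250.]
s blue_mouth 0.8 [315.1 245.8]
t orange_cup 0.57 [174.6 203.3]
t blue_cup 0.73 [185.9 207.3]
t blue_cup 0.68 [188.5 253.5]
t blue_mouth 0.7 [178.4 202.4]
t blue_mouth 0.48 [182.9 250.4]
pred foot [266.163  231.4625] pred mouth [265.9974 248.9634] [265.6899 246.5281] [260.8461 249.1174]
[array([257.5314, 227.7171, 274.7924, 235.3483])]
[array([255.9354, 224.2645, 276.3902, 233.188 ])]
```

View pics/c4.png

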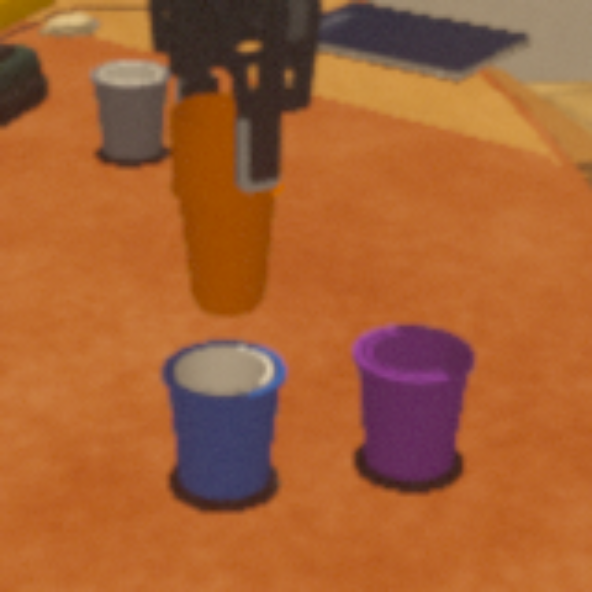

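Foot at crop (228,313) and blue mouth centre at (224,373), so the foot needs about 2 mm more in +x and a little in +y. I'll correct that and lower the foot into the mouth, short of contact.

>>> move_arm(rows=[[0,0,0,0.3,-0.2,0,1],[0,0,0,0.3,-0.2,1.5,1],[0,0,0,0.3,-0.2,3,1],[0,0,0,0.3,-0.2,4.5,1],[0,0,0,0.3,-0.2,5.5,1],[0,0,0,0.3,-0.2,6.2,1],[0,0,0,0.3,-0.2,6.7,1],[0,0,0,0.3,-0.2,6.7,1],[0,0,0,0.3,-0.2,6.7,1]])

```text
time_s: 6.0
ee_pos: [0.505, 0.216, 0.1259]
ee_rot: [0.0, 0.976, 0.217, -0.0]
ft_force: [-0.4, -1.0, -1.1]
finger_gap: 0.0555
grip_force: 42.6
```

Run:
```python
from h import *
s=status.state();print(s["ee_pos"],s["ft_force"],s["ft_torque"])
q=vision.snapshot("side")
cv2.imwrite("pics/c5.png",cv2.resize(q["img"][170:310,205:355][:,:,::-1],None,fx=4,fy=4))
```

```text
[0.5049704  0.21596203 0.12588412] [-0.38045551 -1.01063119 -1.07483622] [-4.37829841e-01  8.76262277e-02 -1.98316949e-04]
```

View pics/c5.png

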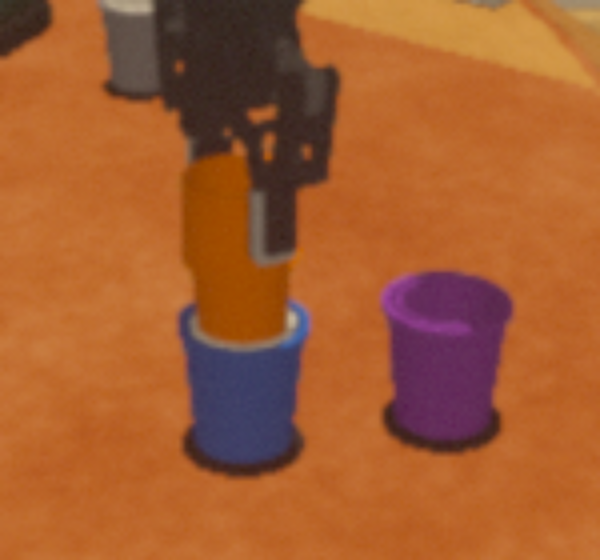

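The foot is inside the blue mouth, centred at about x=240 against 246 for the cup, and slightly towards the front. I'll shift back 2–3 mm and lower it until the tapers meet.

>>> move_arm(rows=[[0,0,0,-0.3,0.15,0,1],[0,0,0,-0.3,0.15,0.3,1],[0,0,0,-0.3,0.15,0.6,1],[0,0,0,-0.3,0.15,0.9,1],[0,0,0,-0.3,0.15,1.2,1],[0,0,0,-0.3,0.15,1.2,1],[0,0,0,-0.3,0.15,1.2,1]])

```text
time_s: 6.63
ee_pos: [0.503, 0.2135, 0.1137]
ee_rot: [-0.0, 0.976, 0.217, 0.0]
ft_force: [1.8, 1.5, -2.1]
finger_gap: 0.0561
grip_force: 42.9
```

>>> move_arm(rows=[[0,0,0,0.1,0,0.1,1],[0,0,0,0.1,0,0.2,1],[0,0,0,0.1,0,0.3,1],[0,0,0,0.1,0,0.4,1],[0,0,0,0.1,0,0.4,1],[0,0,0,0.1,0,0.4,1]])

```text
time_s: 7.13
ee_pos: [0.5042, 0.2141, 0.1106]
ee_rot: [-0.0, 0.976, 0.217, 0.0]
ft_force: [-1.6, 1.9, 4.8]
finger_gap: 0.0561
grip_force: 43.3
```

Contact at TCP z 0.111, as predicted. Pushing in steps.

>>> move_arm(rows=[[0,0,0,0,0,0.1,1],[0,0,0,0,0,0.2,1],[0,0,0,0,0,0.3,1],[0,0,0,0,0,0.4,1],[0,0,0,0,0,0.5,1],[0,0,0,0,0,0.5,1],[0,0,0,0,0,0.5,1]])

```text
time_s: 7.72
ee_pos: [0.5043, 0.2142, 0.1059]
ee_rot: [-0.0, 0.976, 0.217, 0.001]
ft_force: [-1.7, 1.9, 7.6]
finger_gap: 0.0561
grip_force: 43.4
```

>>> move_arm(rows=[[0,0,0,0,0,0.1,1],[0,0,0,0,0,0.2,1],[0,0,0,0,0,0.3,1],[0,0,0,0,0,0.4,1],[0,0,0,0,0,0.4,1],[0,0,0,0,0,0.4,1]])

```text
time_s: 8.22
ee_pos: [0.5044, 0.2142, 0.1021]
ee_rot: [-0.0, 0.976, 0.217, 0.001]
ft_force: [-2.9, 1.7, 7.9]
finger_gap: 0.0563
grip_force: 43.5
```

Run:
```python
from h import *
s=status.state();print(s["ee_pos"],s["ft_force"])
q=vision.snapshot("side")
cv2.imwrite("pics/c6.png",cv2.resize(q["img"][180:300,215:315][:,:,::-1],None,fx=5,fy=5,interpolation=cv2.INTER_CUBIC))
# expected pixel rows along the front: rib underside, blue rim front
x,y=.504,.214
for u in(.010,.016,.021): print(u,"rib underside front",proj(q,[x,y+.029,u+.064]),"top rim front",proj(q,[x,y+.028,u+.106]))
print("blue rim front",proj(q,[x,y+.033,.07]),"back",proj(q,[x,y-.033,.07]))
```

```text
[0.50440455 0.21424171 0.10206117] [-2.90895249  1.72506119  7.85080296]
0.01 rib underside front [266.43141195 254.73189516] top rim front [266.42480806 234.37912939]
0.016 rib underside front [266.43515885 251.90551943] top rim front [266.42860454 231.44589818]
0.021 rib underside front [266.43829671 249.53855195] top rim front [266.43178421 228.98922488]
blue rim front [266.55983705 257.66318175] back [264.53787496 241.36144806]
```

View pics/c6.png

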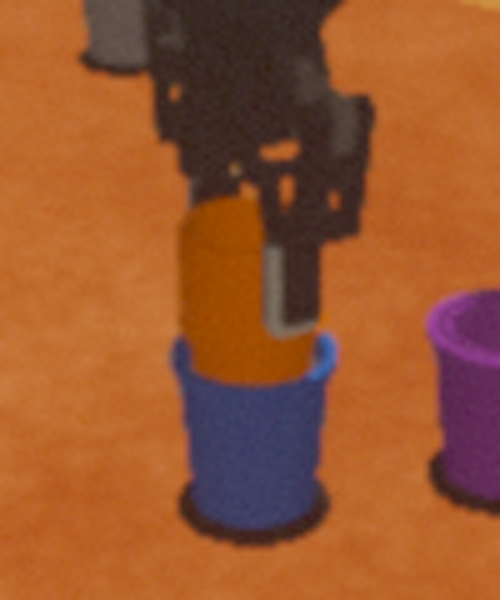

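The orange top rim front sits at row 231, which puts the underside at about 16–17 mm. The TCP depth agrees. I'll push 1 mm more, then release and rise.

>>> move_arm(rows=[[0,0,0,0,0,0.1,1],[0,0,0,0,0,0.1,1],[0,0,0,0,0,0.1,1],[0,0,0,0,0,0.1,0.2],[0,0,0,0,0,0.1,0],[0,0,0,0,0,0.1,0],[0,0,0,0,0,0.1,0],[0,0,0,0,0,0.1,0],[0,0,0,0,0,0.1,0],[0,0,0,0,0,0.1,0]])

```text
time_s: 9.1
ee_pos: [0.5037, 0.2137, 0.0997]
ee_rot: [0.0, 0.976, 0.217, -0.0]
ft_force: [-0.9, 0.3, 0.8]
finger_gap: 0.0855
grip_force: 0.0
```

>>> move_arm(rows=[[0,0,0,0,0,-1,0],[0,0,0,0,0,-3,0],[0,0,0,0,0,-6,0],[0,0,0,0,0,-9,0],[0,0,0,0,0,-12,0],[0,0,0,0,0,-14,0],[0,0,0,0,0,-14,0],[0,0,0,0,0,-14,0]])

```text
time_s: 9.77
ee_pos: [0.5049, 0.2142, 0.2425]
ee_rot: [-0.0, 0.976, 0.217, 0.002]
ft_force: [0.7, -0.1, -1.3]
finger_gap: 0.0856
grip_force: 0.0
```

Run:
```python
from h import *
s=status.state();print(s["time_s"],s["ee_pos"],s["ft_force"],s["finger_gap"])
q=vision.snapshot("side")
cv2.imwrite("pics/c7.png",cv2.resize(q["img"][180:300,205:325][:,:,::-1],None,fx=5,fy=5,interpolation=cv2.INTER_CUBIC))
x,y=.504,.214
t=np.linspace(0,6.3,60)
for u in(.010,.016,.021): print(u,"rim",bb(np.array([proj(q,[x+.028*np.cos(a),y+.028*np.sin(a),u+.106]) for a in t])))
print("blue rim",bb(np.array([proj(q,[x+.033*np.cos(a),y+.033*np.sin(a),.07]) for a in t])),"foot",bb(np.array([proj(q,[x+.031*np.cos(a),y+.031*np.sin(a),0]) for a in t])))
```

```text
9.7667 [0.50488564 0.21417386 0.24248415] [ 0.69823402 -0.09216532 -1.27789242] 0.08562932603781832
0.01 rim [250.76524555 221.57499616 280.255448   234.39127202]
0.016 rim [250.72721682 218.78287376 280.29584652 231.45779675]
0.021 rim [250.69537109 216.44508085 280.32967619 229.00091786]
blue rim [248.46046641 241.35556841 282.52822092 257.67982532] foot [249.95500973 272.09878793 281.01446946 288.9791123 ]
```

View pics/c7.png

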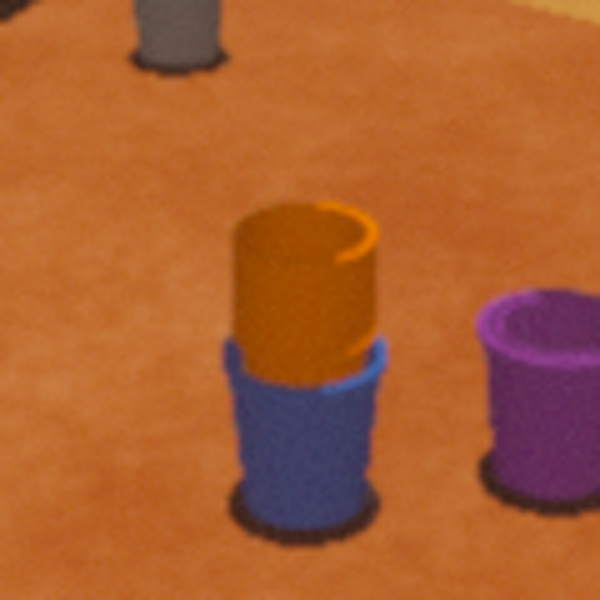

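The final view shows the orange cup upright in the blue one, with its rim at crop rows 203–263. That puts the underside at about 14 mm, inside the 10–21 mm window. The blue cup stands in place and the gripper is clear, so I'm handing in.

```bash
python3 -c "
from station import finish_job
print(finish_job())"
```

```text
the job is handed in; nothing more can be done
None
```

The orange cup is nested upright in the blue cup, underside about 14 mm above the blue underside by my measurement, and released; the blue and grey cups are still standing in place and the job is handed in, verdict not shown.

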